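Load the stamp and snap the press flap shut

TASK

Load the wooden stamp, face down, into the channel of the stamping press while its flap stands open, and press it home against the buffer plate of the end stop: lean on it steadily for about half a second with a light push of some 5 to 10 N, never ramming it, then let go and leave it touching. Then hook the flap from behind and tip it gently just past its snap point, so that its own spring throws it shut over the stamp; do not push it down yourself once it has snapped, and leave the other things on the table where they are.

Things in the scene. Friction and masses are not known exactly. Their poses are not given: they have to be found in the camera images.
- stamp_grip (a point): Centre of the grip ridge of the loose wooden stamp: a block 70 (x) x 60 (y) x 24 mm high with an upright ridge 40 (x) x 14 (y) x 28 mm high centred on top. This point is the middle of the ridge, 38 mm above the stamp's underside, 14 mm above the block's top. x runs along the ridge and the block's long side, y across, z up. Its two ends are alike.
- stamp: The whole stamp, about 160 g, 52 mm high; origin at the centre of its underside, axes as for its grip point.
- press: Fixed stamping press, white base 150 mm wide, 12 mm thick. Origin at table height under the channel; x points along the channel to the hinge, z up. Base spans x -100 to 120 mm. Channel floor z = 12; two rails 10 thick, up to z = 26, x -85 to 75, leave a channel 64 wide (y -32 to 32), open at its -x end. Rubber bumpers at x -52, y +-50 reach z = 38, hinge posts at x 95, y +-58 and a steel spring strut at y -69 reach z = 75.
- fence: The end stop: an aluminium bar 12 (x) x 60 (y) x 22 mm high fixed across the channel at its hinge end, at a different place each time. Towards the stamp it carries a small upright buffer plate on two locked screws and rubber springs (6 N/mm, 5 mm of give), which the stamp meets. Origin at the centre of the bar's underside; axes as the press.
- fence_face (a point): Middle of the bar's face towards the stamp, 11 mm up; x points the way the stamp is pushed (to the hinge), z up. The buffer plate (40 wide, 14 high) stands out from here by an amount set anew each time and not measured: its front lies 8 to 24 mm before this face, so a stamp that is home has its middle 43 to 59 mm before it. Home must be felt. Grip point then 50 mm above the table.
- flap (a joint): Angle of the grey flap, rad: 0 shut (level, its window round the ridge), 1.85 open (leaning back beyond upright, away from the channel). A spring drives it away from about 1.05: above that it springs open, below it springs shut by itself in about a second. Tipping it from open takes about 5 N square to the flap at its far bar, less and less towards the snap point.
- flap_bar (a point): Centre of the far bar of the flap, a window frame 165 mm long from its hinge axis (along y at x 95, z 41 mm in the press frame), 100 wide, 6 thick. 147.5 mm from the hinge; the solid bar spans 130 to 165, the 56 wide window 30 to 130. -x runs along the flap away from the hinge, z out of its outer side (up when shut, away from the channel when open). Open, its top edge is 0.20 m above the table.
- ink_tin: Bystander: flat metal ink tin 72 x 57 x 22 mm, no ridge; origin under its centre.
- glue: Bystander: white glue bottle, 44 mm across, 115 mm tall; origin under its centre.
- tape_big: Bystander: flat-lying tape roll, 64 mm across, 20 mm high; origin under its centre.
- tape_small: Bystander: flat-lying tape roll, 48 mm across, 15 mm high; origin under its centre.
- punch: Bystander: black craft punch 60 x 42 x 44 mm with a round steel button; origin under its centre.
- cup: Bystander: white cup, 72 mm across, 80 mm tall; origin under its centre.
- brush: Bystander: brush lying along its x axis.
Things that resemble listed ones, but are neither listed nor needed, are in the scene too. Leave any turquoise look-alike of the stamp alone.

How it is judged:
By the outcome, as a careful person would: the job done as asked, in the order asked, and still so for the second after the job is handed in, with the robot touching nothing.
It also fails if it takes over 67 s, if anything falls off the work surface, if the arm or the gripper's body presses on something with over 40 N, if the wrist force passes 120 N, or if a joint passes its speed limit or range.

ROBOT

A 6-joint arm with a two-finger parallel gripper is mounted at the origin on the work surface. World frame = base frame: x ahead of the robot, y to its left, z up, the work surface at z = 0. Lengths are in m, angles in rad, forces in N, time in s.
With the tool pointing down it reaches from about 0.35 to 0.775 m from the base axis. Payload 5.5 kg.
Tool frame: the origin (TCP) lies between the finger pads; the fingertips stand 17 mm ahead of it and the grasp point (between the pads) lies 2 mm behind it (env.finger_overhang is the distance from the TCP to the fingertips, in m); z points along the fingers, y is the line along which they close (so a half turn about z gives the same grasp; the last joint's range is limited). The gripper opens to 85 mm and grips with 20 to 120 N. Pads are 22 mm wide; open, the fingers measure 114 mm over their backs; the gripper's body (76 mm by 85 mm) begins 54 mm behind the grasp point. The pads swing forward as they close: fully open they stand 13 mm farther back than shut.
Start: joints at [1.093, 0.313, 0.046, 1.304, 0, 1.431], TCP at [0.191, 0.543, 0.223] pointing down, gripper open.
Joint ranges: [-2.76, 2.76], [-0.86, 1.69], [-1.03, 1.26], [-2.2, 2.34], [-1.47, 1.5], [-3.14, 3.14]. Speed limits (rad/s): [2.57, 2.57, 3.14, 3.14, 3.14, 3.14].

INTERFACE

Orientations are given as a unit quaternion [w, x, y, z].
In Python, from workcell import env gives the robot as it stands. The module is installed in compiled form; this text tells all that it offers.
- The arm moves only by the shell command python3 -m pendant 'ROWS' [FORCE]. ROWS is JSON, a list of rows, each a list of 5 numbers: the gripper's target within -1 to 1 (fully open at 1, half-way at 0, shut at -1), then the shift along the tool's x, y, z in m, then the turn about the tool's z in rad. A call has 1 to 8 rows; each row shifts and turns the commanded pose from where the row before left it, along the tool's axes as they then stand; what a row does not reach is not made up. A row lasts 1/8 s, in which the tool goes at most 62.5 mm and 10.7 degrees, less where a joint would pass 70% of its speed; a pose out of reach is approached as far as the arm can. A call with a gripper value outside its range is refused whole. The fingers move at their own pace and stop on an object; FORCE is the grip in N (left out, the last holds). Time passes only in rows, so rows that do not move let the fingers close. It gives the time, the measured TCP pose, the force, the opening and the grip force at its end, in the units of the state.
- env.get_state(): the state, without advancing time (a new reading comes with each control period).
- env.read_camera(name): name is "scene" or "top" or "wrist"; returns the picture (384x512x3 uint8, red, green, blue); there is no depth.
- env.calibration(name): a dict with "K" (3x3 intrinsics, pixels), "T" (4x4, takes a point from camera to world coordinates); the wrist camera has in their place "tool_from_camera" (4x4, takes a point from camera to tool coordinates, whose origin is the TCP and whose axes are the flange's). Camera axes: x right, y down, z forward; pixel columns grow to the right and rows downward; lengths in m; the calibration is good to about 2 mm. A picture is of the moment at which its call begins: read the wrist's pose just before it. calibration takes no time and is no camera call.
- env.hand_in(): hands the job in; it is judged then, once.
Trained networks look in the newest picture that a camera, given by its name, has taken for a name from the list of things; names that differ only in an ending like _2 or _b are one class to them, and where a whole thing is asked for, a point or a joint stands for the part that bears it (a point fixed in the world has none). Each returns a list of dicts, best first, with "score" (0 to 1); they miss things now and then, are a little off and sometimes report something else, mostly with a low value. They report only what shows in the picture. A call takes as long as a camera call. They do not tell look-alikes from the thing itself.
- env.recognise(camera, label): "centre" ([column, row] in pixels, amid what is visible of it).
The state is a dict: "clock": time; "joint_pos": joint angles; "qvel": joint speeds; "tau": joint torques, N m; "tcp_pos": TCP position; "orientation": TCP orientation; "wrist_force": force on the tool from outside, world axes, zero at the start; "ft_torque": the same for the moment, N m; "finger_gap": finger opening in m; "grip_force": force on a finger pad.
Only numpy, scipy, OpenCV 4.12 (cv2) and the standard library are available. Lean on these libraries where they do the work, as an engineer would, in place of code of your own. Each camera call takes 0.05 s, during which the arm holds its last target. There are 200 camera calls.

## Working session

There is one attempt and no reset: what is moved stays moved. The work goes in short steps, Python scripts to look and compute and a shell command to move; the robot and the scene stay as the last step left them, time stands still between calls to the robot, and variables do not carry over. Pictures are saved under pics/ and viewed, at most 10 in all, crops included, and the job is handed in when it is done.

```bash
mkdir -p pics; cat > h.py <<'E'
import numpy as np, cv2
from scipy.spatial.transform import Rotation as R
from workcell import env
def Rq(q): return R.from_quat([q[1],q[2],q[3],q[0]]).as_matrix()
def camT(n,s=None):
    c=env.calibration(n)
    if 'T' in c: return np.array(c['K']),np.array(c['T'])
    s=s or env.get_state(); T=np.eye(4); T[:3,:3]=Rq(s['orientation']); T[:3,3]=s['tcp_pos']
    return np.array(c['K']),T@np.array(c['tool_from_camera'])
def ray(n,px,z,s=None):
    K,T=camT(n,s); d=T[:3,:3]@np.linalg.inv(K)@[px[0],px[1],1]; o=T[:3,3]
    return o+d*(z-o[2])/d[2]
def proj(n,P,s=None):
    K,T=camT(n,s); p=(np.array(P)-T[:3,3])@T[:3,:3]; p=K@p; return p[:2]/p[2]
def shot(n,f=None):
    s=env.get_state(); im=env.read_camera(n)
    if f: cv2.imwrite('pics/'+f,im[...,::-1])
    return im,s
E
python3 - <<'E'
from h import *
a,_=shot('top'); b,_=shot('scene')
cv2.imwrite('pics/a.png',a[...,::-1]); cv2.imwrite('pics/b.png',b[...,::-1])
for n in ['top','scene']:
  K,T=camT(n); print(n,K.round(0).tolist(),T.round(3).tolist())
  for l,z in [('stamp_grip',.038),('stamp',.026),('press',.012),('fence',.034),('flap_bar',.19),('ink_tin',.02)]:
    for d in env.recognise(n,l)[:3]: print(l,d['centre'],round(d['score'],2),ray(n,d['centre'],z).round(3))
print(env.get_state())
E
```

```text
top [[386.0, 0.0, 257.0], [0.0, 386.0, 190.0], [0.0, 0.0, 1.0]] [[0.041, -0.974, 0.221, 0.311], [-0.999, -0.039, 0.015, -0.056], [-0.006, -0.222, -0.975, 1.081], [0.0, 0.0, 0.0, 1.0]]
stamp_grip [343.9, 190.1] 0.92 [ 0.557 -0.281  0.038]
stamp_grip [272.8, 262.4] 0.79 [ 0.352 -0.091  0.038]
stamp_grip [289.5, 189.7] 0.65 [ 0.553 -0.131  0.038]
stamp [291.4, 191.2] 0.96 [ 0.551 -0.137  0.026]
stamp [273.1, 262.7] 0.83 [ 0.352 -0.092  0.026]
stamp [341.8, 188.3] 0.67 [ 0.565 -0.278  0.026]
press [209.5, 194.8] 0.81 [0.535 0.094 0.012]
fence [195.4, 194.6] 0.71 [0.529 0.13  0.034]
flap_bar [163.3, 175.1] 0.57 [0.541 0.183 0.19 ]
ink_tin [325.8, 238.1] 0.73 [ 0.425 -0.234  0.02 ]
ink_tin [312.1, 145.2] 0.73 [ 0.691 -0.194  0.02 ]
scene [[358.0, 0.0, 253.0], [0.0, 358.0, 196.0], [0.0, 0.0, 1.0]] [[0.106, 0.719, -0.687, 1.195], [0.994, -0.064, 0.086, -0.118], [0.018, -0.692, -0.722, 0.729], [0.0, 0.0, 0.0, 1.0]]
stamp_grip [229.0, 158.2] 0.73 [ 0.377 -0.089  0.038]
stamp_grip [164.3, 215.0] 0.61 [ 0.584 -0.266  0.038]
stamp_grip [193.7, 258.9] 0.17 [ 0.723 -0.191  0.038]
stamp [226.9, 160.
[... 359 characters left out ...]
6 0.02 ]
{'clock': 0.7, 'joint_pos': array([ 1.09341145e+00,  3.13156665e-01,  4.60894133e-02,  1.30359366e+00,
       -2.48253420e-05,  1.43115998e+00]), 'qvel': array([ 0.0007892 ,  0.00279206,  0.00115004, -0.00052317,  0.00019801,
        0.002096  ]), 'tau': array([-6.05715559e-04, -4.80288184e+01,  2.98749107e+01, -2.71038007e-04,
       -7.78526692e-05, -4.44184892e-06]), 'tcp_pos': array([0.19058805, 0.54253609, 0.22304352]), 'orientation': array([3.23856708e-05, 1.68072738e-01, 9.85774594e-01, 6.07429076e-05]), 'wrist_force': array([-0.03313278, -0.2856336 , -1.07413995]), 'ft_torque': array([0.05482327, 0.02994149, 0.02018487]), 'grip_force': 0.0, 'finger_gap': 0.08528193844242263}
```

View pics/a.png

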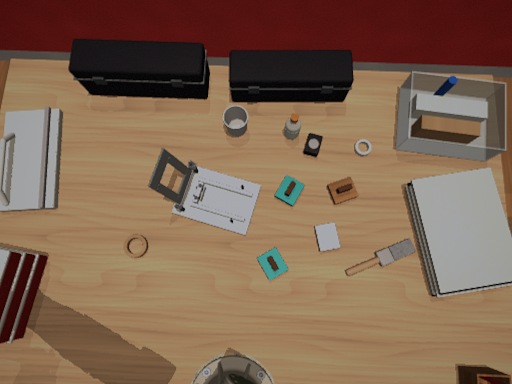

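View pics/b.png

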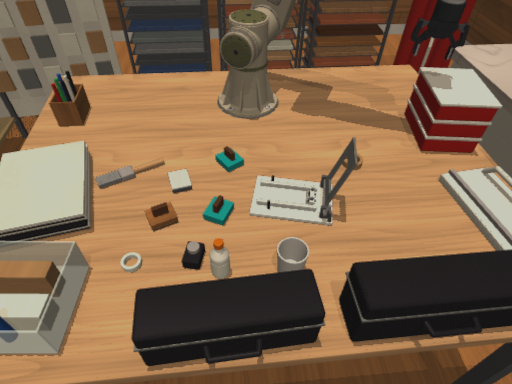

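The wooden stamp is the brown block at (343,190) in the top view. The two turquoise blocks at (290,190) and (273,263) are look-alikes. The press is at (217,199), with its hinge to the left and the flap open at (171,177).

```bash
cat >> h.py <<'E'
def go(x,y,z=None,yaw=None):
    "print tool-frame shift to world target at the present orientation, and turn needed so that tool y has world heading yaw (mod pi)"
    s=env.get_state(); M=Rq(s['orientation']); p=s['tcp_pos']; z=p[2] if z is None else z
    d=M.T@(np.array([x,y,z])-p); h=np.arctan2(M[1,1],M[0,1]); out=''
    if yaw is not None:
        t=-(yaw-h); t=(t+np.pi/2)%np.pi-np.pi/2; out=f' turn {t:.3f} (j6 {s["joint_pos"][5]:.2f})'
    print('shift',d.round(4),'heading y',h.round(3),out)
def mask2rect(m,n,z,s=None):
    c=max(cv2.findContours(m,0,2)[0],key=cv2.contourArea)[:,0]
    P=np.array([ray(n,q,z,s)[:2] for q in c.astype(float)],np.float32)*1000
    r=cv2.minAreaRect(P); return r
E
python3 - <<'E'
from h import *
a=cv2.imread('pics/a.png'); hsv=cv2.cvtColor(a,cv2.COLOR_BGR2HSV)
m=np.zeros(a.shape[:2],np.uint8); w=((hsv[...,1]<60)&(hsv[...,2]>130)).astype(np.uint8)*255
m[160:240,165:270]=w[160:240,165:270]
m=cv2.morphologyEx(m,cv2.MORPH_CLOSE,np.ones((3,3)))
r=mask2rect(m,'top',.012);print(r)
for c in cv2.boxPoints(r): print(c, proj('top',[c[0]/1e3,c[1]/1e3,.012]))
m=np.zeros(a.shape[:2],np.uint8); print(hsv[190,343],hsv[180,350],hsv[215,343],hsv[195,335])
cr=cv2.resize(np.hstack([a[140:240,145:265],a[160:260,290:410]]),None,fx=3.3,fy=3.3,interpolation=2); cv2.imwrite('pics/c.png',cr)
go(.5,.05,.38,0)
E
```

```text
((525.8079223632812, 74.22627258300781), (220.22654724121094, 151.0222930908203), 75.36917877197266)
[424.93182  -13.243057] [245.35656958 235.0256134 ]
[571.057    -51.389755] [261.1407922  184.33647574]
[626.684  161.6956] [188.27330896 162.84221951]
[480.55884 199.8423 ] [170.57798843 212.17658584]
[  9 162  66] [ 13 154 136] [ 16 107 164] [ 13 152 144]
shift [-0.4551 -0.3622 -0.157 ] heading y 1.233  turn 1.233 (j6 1.43)
```

View pics/c.png

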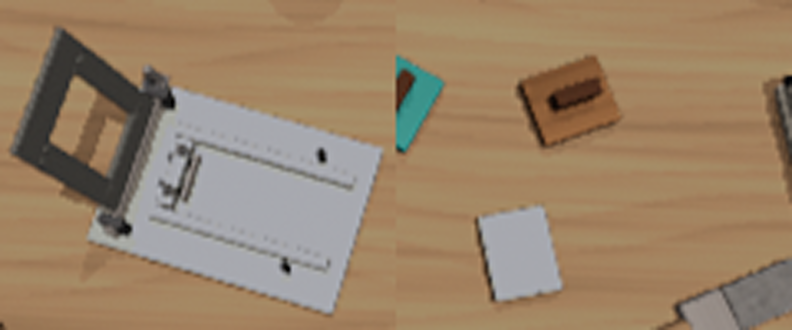

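```bash
python3 - <<'E'
from h import *
c=env.calibration('wrist'); print(np.array(c['K']).round(0).tolist(),np.array(c['tool_from_camera']).round(3).tolist())
go(.5,.05,.36); go(.5,-.25,.36)
s=env.get_state()
for p in [(.5,.0,.36),(.5,-.25,.25)]:
  s['tcp_pos']=np.array(p); print(ray('wrist',[256,192],0.02,s))
E
```

```text
[[284.0, 0.0, 254.0], [0.0, 284.0, 192.0], [0.0, 0.0, 1.0]] [[0.001, -0.948, -0.319, 0.083], [1.0, 0.001, 0.001, 0.0], [-0.001, -0.319, 0.948, -0.15], [0.0, 0.0, 0.0, 1.0]]
shift [-0.4551 -0.3622 -0.137 ] heading y 1.233 
shift [-0.5546 -0.6452 -0.137 ] heading y 1.233 
[ 0.57821875 -0.02311094  0.02      ]
[ 0.54314074 -0.26166088  0.02      ]
```

```bash
python3 -m pendant '[[1,-0.02,-0.02,-0.045,0],[1,-0.041,-0.035,-0.03,0],[1,-0.041,-0.035,-0.03,0],[1,-0.041,-0.035,-0.03,0],[1,-0.041,-0.035,0,0],[1,-0.041,-0.035,0,0],[1,-0.041,-0.035,0,0],[1,-0.041,-0.035,0,0]]'
python3 -m pendant '[[1,-0.041,-0.033,0,0],[1,-0.041,-0.033,0,0],[1,0,0,0,0],[1,0,0,0,0]]'
python3 - <<'E'
from h import *
a,s=shot('wrist','d.png'); print(s['clock'],s['tcp_pos'].round(3),s['joint_pos'].round(2))
for l in ['press','fence','fence_face','flap_bar']: print(l,[(d['centre'],round(d['score'],2),ray('wrist',d['centre'],{'press':.012,'fence':.034,'fence_face':.023,'flap_bar':.19}[l],s).round(3)) for d in env.recognise('wrist',l)[:2]])
go(.46,-.25,.25)
E
```

```text
clock: 1.7
tcp_pos: [0.393, 0.1892, 0.3583]
orientation: [0.0, 0.168, 0.986, 0.0]
wrist_force: [1.7, 0.6, -1.0]
finger_gap: 0.0856
grip_force: 0.0
clock: 2.2
tcp_pos: [0.4477, 0.1013, 0.358]
orientation: [-0.0, 0.169, 0.986, 0.0]
wrist_force: [0.1, -0.1, 1.0]
finger_gap: 0.0853
grip_force: 0.0
2.2 [0.448 0.101 0.358] [0.05 0.08 0.09 1.57 0.   0.39]
press [([271.5, 196.1], 0.74, array([0.545, 0.102, 0.012]))]
fence [([284.2, 188.1], 0.57, array([0.53 , 0.129, 0.034]))]
fence_face [([282.7, 189.3], 0.88, array([0.535, 0.126, 0.023])), ([191.5, 322.0], 0.51, array([ 0.754, -0.147,  0.023]))]
flap_bar [([345.7, 206.8], 0.56, array([0.525, 0.192, 0.19 ]))]
shift [-0.1279 -0.3286  0.1082] heading y 1.235
```

View pics/d.png

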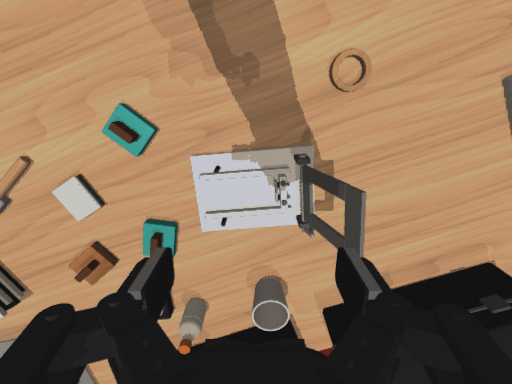

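The picture shows the press with corners near (191,155), (313,147), (315,225) and (202,232), the fence at (284,188), and the wooden stamp at (92,263).

```bash
python3 - <<'E'
from h import *
a=cv2.imread('pics/d.png'); hsv=cv2.cvtColor(a,cv2.COLOR_BGR2HSV); s=env.get_state()
m=np.zeros(a.shape[:2],np.uint8); w=((hsv[...,1]<70)&(hsv[...,2]>75)).astype(np.uint8)*255
m[135:245,180:320]=w[135:245,180:320]; m=cv2.morphologyEx(m,cv2.MORPH_CLOSE,np.ones((3,3)))
r=mask2rect(m,'wrist',.012,s);print(r)
O=np.array([.5233,.0645]);u=np.array([np.cos(1.3155),np.sin(1.3155)]);v=np.array([-u[1],u[0]])
for q in [(-.1,.075),(-.1,-.075),(.12,.075),(.12,-.075)]: print(q,proj('wrist',[*(O+q[0]*u+q[1]*v),.012],s).round(0))
go(.51,-.27,.25)
E
```

```text
((538.194580078125, 74.37444305419922), (222.05099487304688, 180.58871459960938), 75.60665893554688)
(-0.1, 0.075) [188. 156.]
(-0.1, -0.075) [200. 233.]
(0.12, 0.075) [312. 147.]
(0.12, -0.075) [314. 224.]
shift [-0.1817 -0.331   0.1082] heading y 1.235
```

```bash
python3 -m pendant '[[1,-0.026,-0.047,0.005,0],[1,-0.026,-0.047,0.01,0],[1,-0.026,-0.047,0.015,0],[1,-0.026,-0.047,0.019,0],[1,-0.026,-0.047,0.019,0],[1,-0.026,-0.047,0.02,0],[1,-0.026,-0.049,0.02,0],[1,0,0,0,0]]'
python3 - <<'E'
from h import *
a,s=shot('wrist','e.png'); print(s['clock'],s['tcp_pos'].round(3))
for l,z in [('stamp_grip',.038),('stamp',.024)]: print(l,[(d['centre'],round(d['score'],2),ray('wrist',d['centre'],z,s).round(3)) for d in env.recognise('wrist',l)[:2]])
E
```

```text
clock: 3.45
tcp_pos: [0.5095, -0.2734, 0.2471]
orientation: [-0.002, 0.17, 0.986, 0.001]
wrist_force: [-0.4, 0.3, 0.5]
finger_gap: 0.0852
grip_force: 0.0
3.45 [ 0.51  -0.273  0.247]
stamp_grip [([358.1, 8.9], 0.88, array([ 0.382, -0.106,  0.038])), ([261.1, 191.5], 0.7, array([ 0.547, -0.276,  0.038]))]
stamp [([356.4, 7.6], 0.97, array([ 0.379, -0.103,  0.024])), ([261.9, 198.7], 0.92, array([ 0.562, -0.28 ,  0.024]))]
```

View pics/e.png

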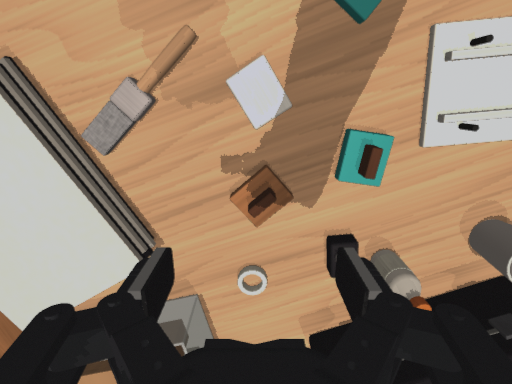

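The wooden stamp is at about (261,196), with block corners near (231,197), (265,167), (292,194) and (258,224). Its ridge runs from lower left to upper right.

```bash
python3 - <<'E'
from h import *
a=cv2.imread('pics/e.png'); s=env.get_state()
C=np.array([ray('wrist',c,.024,s)[:2] for c in [(231,197),(265,167),(292,194),(258,222)]])
print(C.round(4).tolist(),C.mean(0)); e=(C[1]-C[0]+C[2]-C[3])/2; f=(C[1]-C[2]+C[0]-C[3])/2
print(np.linalg.norm(e),np.linalg.norm(f),np.degrees(np.arctan2(e[1],e[0])),np.degrees(np.arctan2(f[1],f[0])))
g=a[155:235,220:304]; cv2.imwrite('pics/f.png',cv2.resize(g,None,fx=7,fy=7,interpolation=cv2.INTER_CUBIC))
print([ray('wrist',p,.052,s) for p in [(249,209),(275,192)]])
E
```

```text
[[0.5474, -0.3169], [0.5221, -0.2579], [0.5714, -0.2345], [0.5963, -0.2936]] [ 0.55928913 -0.27573324]
0.06413223716505584 0.05443084131129202 113.02444775444697 -154.5240969369434
[array([ 0.56237432, -0.29487084,  0.052     ]), array([ 0.55113612, -0.2551002 ,  0.052     ])]
```

View pics/f.png

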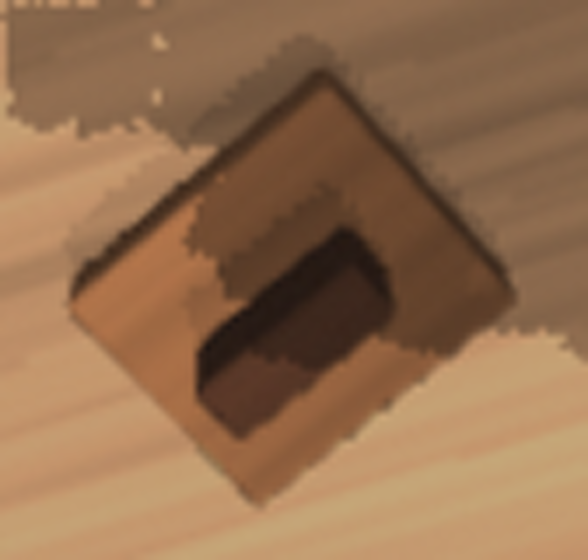

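```bash
python3 - <<'E'
from h import *
s=env.get_state()
for Q,z in [([(76,303),(322,92),(515,292),(260,503)],.024),([(200,385),(345,262),(392,305),(240,437)],.052)]:
  C=np.array([ray('wrist',(220+(c[0]-3)/7,155+(c[1]-3)/7),z,s)[:2] for c in Q])
  e=(C[1]-C[0]+C[2]-C[3])/2; f=(C[1]-C[2]+C[0]-C[3])/2
  print(C.mean(0),np.linalg.norm(e),np.linalg.norm(f),np.degrees(np.arctan2(e[1],e[0])),np.degrees(np.arctan2(f[1],f[0])))
go(.559,-.2765,.12,np.radians(112.5-90))
go(.559,-.2765,.047)
E
```

```text
[ 0.56228725 -0.27681696] 0.06739773730712406 0.057400308715037096 112.77321496025546 -157.41819874548437
[ 0.561517   -0.27710724] 0.03774464850777476 0.012631779464841859 113.56054073082262 -158.5439650131334
shift [-0.0484  0.0101  0.1303] heading y 1.234  turn 0.841 (j6 -0.29)
shift [-0.0484  0.0101  0.2033] heading y 1.234
```

```bash
python3 -m pendant '[[1,-0.051,0.014,0,0],[1,0,0,0.02,0.167],[1,0,0,0.02,0.167],[1,0,0,0.02,0.167],[1,0,0,0.02,0.166],[1,0,0,0.02,0.166],[1,0,0,0.02,0],[1,0,0,0,0]]' 30
python3 - <<'E'
from h import *
s=env.get_state();print(s['clock'],s['joint_pos'].round(2))
go(.562,-.277,.047,np.radians(23))
a,s=shot('wrist','g.png')
for l,z in [('stamp_grip',.038)]: print(l,[(d['centre'],round(d['score'],2),ray('wrist',d['centre'],z,s).round(3)) for d in env.recognise('wrist',l)[:2]])
E
```

```text
clock: 4.6
tcp_pos: [0.5622, -0.2725, 0.1297]
orientation: [-0.001, 0.551, 0.834, 0.0]
wrist_force: [0.8, 0.8, -0.1]
finger_gap: 0.0856
grip_force: 0.0
4.6 [-0.58  0.45  0.02  1.14  0.    0.59]
shift [-0.0042 -0.0019  0.0827] heading y 0.403  turn 0.001 (j6 0.59)
stamp_grip [([249.1, 189.7], 0.89, array([ 0.556, -0.27 ,  0.038])), ([312.6, 34.6], 0.81, array([ 0.552, -0.137,  0.038]))]
```

View pics/g.png

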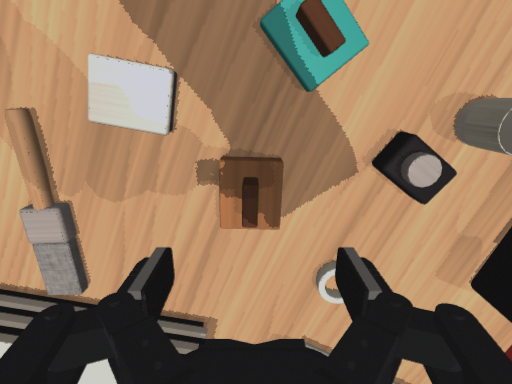

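The wooden stamp is square to the gripper, with its block at (251,194) and its ridge at columns 242-259. The small correction stands.

```bash
python3 -m pendant '[[1,-0.004,-0.0025,0.03,0],[1,0,0,0.03,0],[1,0,0,0.0225,0],[1,0,0,0,0],[-1,0,0,0,0],[-1,0,0,0,0],[-1,0,0,0,0],[-1,0,0,0,0]]' 30
python3 -m pendant '[[-1,0,0,0,0],[-1,0,0,0,0]]'
```

```text
clock: 5.7
tcp_pos: [0.5621, -0.2798, 0.048]
orientation: [0.0, 0.553, 0.833, 0.0]
wrist_force: [0.4, 0.2, -0.1]
finger_gap: 0.0123
grip_force: 0.0
clock: 5.95
tcp_pos: [0.5619, -0.2796, 0.0474]
orientation: [-0.0, 0.553, 0.833, 0.0]
wrist_force: [-0.9, 0.4, -0.7]
finger_gap: -0.0001
grip_force: 0.0
```

```bash
python3 - <<'E'
from h import *
a,s=shot('wrist','i.png');print(env.finger_overhang)
E
```

```text
0.017
```

View pics/i.png

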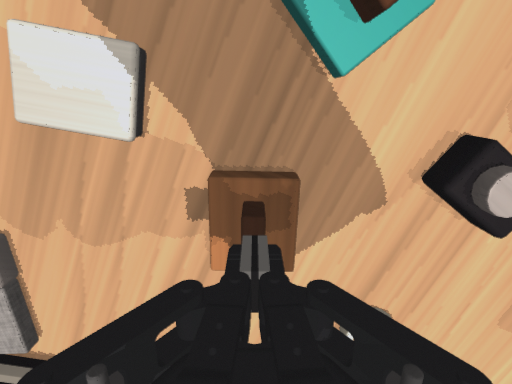

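```bash
python3 - <<'E'
from h import *
s=env.get_state(); M=Rq(s['orientation'])
def t(px,z): return (M.T@(ray('wrist',px,z,s)-s['tcp_pos'])).round(4)
for px,z in [((210,179),.024),((299,179),.024),((210,271),.024),((294,271),.024),((254,202),.052),((254,208),.052),((254,235),.052),((254,235),.040)]: print(px,z,t(px,z))
print('tip proj',[proj('wrist',s['tcp_pos']+M@[dx,0,dz],s).round(0) for dx,dz in [(0,.017),(.011,.017),(.011,0),(0,0)]])
for l,z in [('stamp_grip',.038),('stamp',.024)]: print(l,[(d['centre'],round(d['score'],2),t(d['centre'],z)) for d in env.recognise('wrist',l)[:2]])
E
```

```text
(210, 179) 0.024 [ 0.0336 -0.0284  0.0234]
(299, 179) 0.024 [0.0336 0.0282 0.0234]
(210, 271) 0.024 [-0.0345 -0.0317  0.0234]
(294, 271) 0.024 [-0.0345  0.0281  0.0234]
(254, 202) 0.052 [ 0.0285 -0.0004 -0.0046]
(254, 208) 0.052 [ 0.0249 -0.0004 -0.0046]
(254, 235) 0.052 [ 0.0083 -0.0004 -0.0046]
(254, 235) 0.04 [ 0.0022 -0.0004  0.0074]
tip proj [array([255., 231.]), array([255., 216.]), array([255., 227.]), array([255., 244.])]
stamp_grip [([250.6, 209.5], 0.63, array([ 0.0184, -0.0025,  0.0094])), ([349.2, 23.1], 0.63, array([0.1178, 0.0466, 0.0094]))]
stamp [([251.2, 210.1], 0.93, array([ 0.0123, -0.0023,  0.0234])), ([352.7, 22.8], 0.66, array([0.121 , 0.0526, 0.0234]))]
```

```bash
python3 - <<'E'
from h import *
a=cv2.imread('pics/i.png'); g=cv2.imread('pics/g.png')
for c in (216,254,290): print(c,[(r,a[r,c].tolist()) for r in range(164,290,6)])
print('g',[(r,g[r,228].tolist()) for r in range(150,240,4)]);print('gr',[(r,g[r,250].tolist()) for r in range(150,240,4)])
E
```

```text
216 [(164, [81, 109, 145]), (170, [49, 68, 93]), (176, [40, 58, 86]), (182, [48, 73, 110]), (188, [48, 73, 110]), (194, [49, 73, 110]), (200, [49, 73, 110]), (206, [50, 74, 111]), (212, [49, 74, 111]), (218, [49, 74, 111]), (224, [49, 74, 111]), (230, [49, 75, 111]), (236, [55, 84, 127]), (242, [75, 117, 178]), (248, [81, 127, 193]), (254, [81, 126, 194]), (260, [81, 126, 192]), (266, [81, 126, 192]), (272, [118, 163, 214]), (278, [117, 160, 213]), (284, [28, 27, 28])]
254 [(164, [78, 105, 138]), (170, [67, 90, 120]), (176, [37, 54, 79]), (182, [54, 83, 122]), (188, [53, 82, 123]), (194, [53, 82, 123]), (200, [45, 67, 100]), (206, [23, 30, 44]), (212, [25, 32, 46]), (218, [29, 37, 56]), (224, [29, 38, 58]), (230, [29, 39, 58]), (236, [24, 24, 24]), (242, [26, 26, 26]), (248, [25, 25, 25]), (254, [26, 25, 26]), (260, [25, 24, 25]), (266, [25, 24, 24]), (272, [32, 31, 32]), (278, [33, 32, 33]), (284, [32, 31, 32])]
290 [(164, [89, 121, 160]), (170, [73, 99, 130]), (176, [32, 47, 68]), (182, [49, 76, 114]), (188, [45, 68, 102]), (194, [46, 69, 103]), (200, [42, 64, 94]), (206, [40, 61, 
[... 607 characters left out ...]
75, 116, 176]), (210, [74, 115, 177]), (214, [74, 115, 176]), (218, [74, 115, 176]), (222, [74, 116, 176]), (226, [74, 116, 176]), (230, [104, 144, 192]), (234, [106, 145, 193]), (238, [106, 145, 194])]
gr [(150, [59, 80, 105]), (154, [59, 79, 104]), (158, [31, 45, 66]), (162, [41, 62, 92]), (166, [41, 62, 93]), (170, [42, 63, 93]), (174, [41, 63, 93]), (178, [21, 28, 42]), (182, [22, 28, 41]), (186, [25, 34, 51]), (190, [26, 34, 53]), (194, [25, 34, 52]), (198, [30, 40, 62]), (202, [31, 40, 62]), (206, [30, 40, 62]), (210, [30, 40, 62]), (214, [29, 39, 62]), (218, [30, 40, 62]), (222, [32, 44, 68]), (226, [41, 58, 92]), (230, [114, 157, 201]), (234, [115, 158, 201]), (238, [113, 156, 201])]
```

```bash
python3 -m pendant '[[1,0,0,0,0],[1,0,0,0,0],[1,0,0,0,0],[1,0,0,0,0],[1,0,0,0.005,0],[-1,0,0,0,0],[-1,0,0,0,0],[-1,0,0,0,0]]' 30
python3 -m pendant '[[-1,0,0,0,0],[-1,0,0,0,0],[-1,0,0,0,0]]'
python3 -c "
from h import *
s=env.get_state();print(s['ft_torque'],s['wrist_force'],s['tau'].round(2))
a,s=shot('wrist','j.png'); print([(r,a[r,254].tolist()) for r in range(190,260,4)])"
```

```text
clock: 7.1
tcp_pos: [0.562, -0.2797, 0.0425]
orientation: [0.0, 0.553, 0.833, 0.0]
wrist_force: [0.7, -0.6, -0.3]
finger_gap: 0.0324
grip_force: 0.0
clock: 7.48
tcp_pos: [0.5619, -0.2798, 0.0426]
orientation: [0.0, 0.553, 0.833, -0.0]
wrist_force: [-0.9, -0.9, 0.8]
finger_gap: 0.0117
grip_force: 29.2
[-0.02513422  0.06143316 -0.06303795] [-0.92266963 -0.87726978  0.75989755] [ 3.700e-01 -5.559e+01  2.663e+01 -8.000e-02  1.700e-01  1.000e-02]
[(190, [124, 83, 55]), (194, [124, 82, 54]), (198, [124, 82, 54]), (202, [106, 70, 47]), (206, [48, 33, 24]), (210, [46, 31, 24]), (214, [47, 31, 24]), (218, [46, 32, 25]), (222, [59, 38, 29]), (226, [60, 39, 29]), (230, [62, 40, 31]), (234, [60, 39, 30]), (238, [59, 38, 28]), (242, [59, 39, 29]), (246, [60, 40, 30]), (250, [61, 40, 31]), (254, [60, 41, 31]), (258, [59, 39, 29])]
```

```bash
python3 -m pendant '[[1,0,0,0,0],[1,0,0,0,0],[1,0,0,0,0],[1,0,0,0,0],[1,0,0,0.006,0],[-1,0,0,0,0],[-1,0,0,0,0],[-1,0,0,0,0]]' 20
python3 -m pendant '[[-1,0,0,0,0],[-1,0,0,0,0],[-1,0,0,0,0]]'
```

```text
clock: 8.52
tcp_pos: [0.562, -0.2797, 0.0366]
orientation: [0.0, 0.553, 0.833, 0.0]
wrist_force: [-0.4, 1.1, -0.5]
finger_gap: 0.0321
grip_force: 0.0
clock: 8.9
tcp_pos: [0.5619, -0.2797, 0.0366]
orientation: [0.0, 0.553, 0.833, 0.0]
wrist_force: [-0.0, -0.3, 0.3]
finger_gap: 0.0131
grip_force: 25.8
```

```bash
python3 -c "
from h import *
a,s=shot('wrist'); cv2.imwrite('pics/k.png',cv2.resize(a[160:300,180:340,::-1],None,fx=4,fy=4,interpolation=2))"
```

```text
(no output)
```

View pics/k.png

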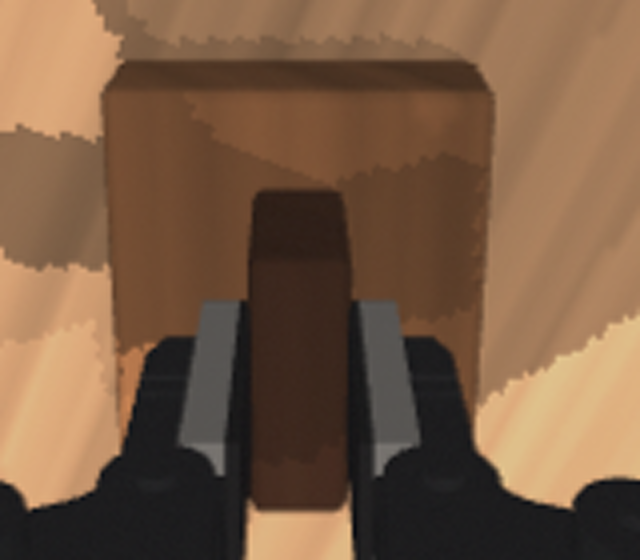

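The grip is good: the pads hold the ridge on both sides and it sits centred between them.

```bash
python3 -m pendant '[[-1,0,0,0,0],[-1,0,0,-0.03,0],[-1,0,0,-0.05,0],[-1,0.052,0.014,-0.03,0],[-1,0.052,0.014,0,0],[-1,0.052,0.014,0,0],[-1,0.052,0.014,0,0],[-1,0.052,0.014,0,0]]' 40
python3 -m pendant '[[-1,0.052,0.014,0,0],[-1,0,0,0,0.165],[-1,0,0,0,0.165],[-1,0,0,0,0.164],[-1,0,0,0,0.164],[-1,0,0,0,0]]'
python3 -c "
from h import *
go(.517,.0403,.15,-.255)
a,s=shot('wrist','l.png'); print(s['clock'],s['joint_pos'].round(2),s['finger_gap'])
O=np.array([.5233,.0645]);u=np.array([np.cos(1.3155),np.sin(1.3155)]);v=np.array([-u[1],u[0]])
for q in [(-.1,.075,.012),(-.1,-.075,.012),(.12,.075,.012),(.12,-.075,.012),(-.085,.032,.026),(-.085,-.032,.026),(.075,.032,.026),(.075,-.032,.026)]: print(q,proj('wrist',[*(O+q[0]*u+q[1]*v),q[2]],s).round(0))
"
```

```text
clock: 9.95
tcp_pos: [0.5245, -0.0111, 0.1462]
orientation: [-0.0, 0.553, 0.833, 0.0]
wrist_force: [-0.1, 0.3, -2.3]
finger_gap: 0.0124
grip_force: 43.0
clock: 10.7
tcp_pos: [0.5174, 0.0406, 0.1461]
orientation: [-0.0, 0.792, 0.611, -0.0]
wrist_force: [0.5, -0.3, -1.3]
finger_gap: 0.0124
grip_force: 43.0
shift [-0.0004 -0.0004 -0.0039] heading y -0.256  turn -0.001 (j6 1.75)
10.7 [-0.08  0.24 -0.24  1.09  0.    1.75] 0.012440759948542645
(-0.1, 0.075, 0.012) [188. 245.]
(-0.1, -0.075, 0.012) [321. 245.]
(0.12, 0.075, 0.012) [170.  23.]
(0.12, -0.075, 0.012) [340.  23.]
(-0.085, 0.032, 0.026) [225. 239.]
(-0.085, -0.032, 0.026) [285. 239.]
(0.075, 0.032, 0.026) [219.  77.]
(0.075, -0.032, 0.026) [291.  77.]
```

```bash
python3 -c "
from h import *
a=cv2.imread('pics/l.png'); s=env.get_state(); hsv=cv2.cvtColor(a,cv2.COLOR_BGR2HSV)
O=np.array([.5233,.0645]);u=np.array([np.cos(1.3155),np.sin(1.3155)]);v=np.array([-u[1],u[0]])
def pr(px,z): w=ray('wrist',px,z,s)[:2]-O; return (w@u*1000).round(1),(w@v*1000).round(1)
for r in range(60,250,15):
  w=np.where((hsv[r,150:360,1]<70))[0]+150
  b=hsv[r,150:360,1]; print(r,w.min(),w.max(),pr((w.min()-.5,r),.012),pr((w.max()+.5,r),.012))
for r in (90,100,110,120): print(r,a[r,205:305].mean(1).astype(int).tolist())
c=[int(x) for x in a[10:130,255].mean(1)]; print(c)
"
```

```text
60 172 334 (np.float64(90.0), np.float64(76.4)) (np.float64(90.3), np.float64(-72.8))
75 174 333 (np.float64(77.3), np.float64(75.7)) (np.float64(77.6), np.float64(-73.0))
90 175 331 (np.float64(64.2), np.float64(75.9)) (np.float64(64.4), np.float64(-72.3))
105 176 330 (np.float64(50.7), np.float64(76.1)) (np.float64(50.9), np.float64(-72.6))
120 177 329 (np.float64(36.7), np.float64(76.3)) (np.float64(36.9), np.float64(-72.8))
135 179 328 (np.float64(22.2), np.float64(75.6)) (np.float64(22.5), np.float64(-73.1))
150 180 327 (np.float64(7.3), np.float64(75.8)) (np.float64(7.5), np.float64(-73.3))
165 181 325 (np.float64(-8.2), np.float64(76.1)) (np.float64(-7.9), np.float64(-72.6))
180 183 324 (np.float64(-24.2), np.float64(75.3)) (np.float64(-23.9), np.float64(-72.8))
195 184 323 (np.float64(-40.7), np.float64(75.5)) (np.float64(-40.4), np.float64(-73.1))
210 185 322 (np.float64(-57.9), np.float64(75.8)) (np.float64(-57.6), np.float64(-73.4))
225 186 320 (np.float64(-75.7), np.float64(76.1)) (np.float64(-75.4), np.float64(-72.6))
240 188 319 (np.float64(-94.1), np.float64(75.2)) (np
[... 1887 characters left out ...]
68, 164, 141, 141, 138, 118, 93, 137, 165, 157, 158, 159, 161, 163, 162, 162, 159, 150, 168, 168, 168, 169, 168, 168]
[154, 153, 153, 152, 152, 153, 153, 154, 154, 155, 155, 156, 152, 151, 200, 141, 120, 121, 121, 121, 121, 122, 120, 112, 60, 60, 60, 59, 60, 60, 60, 60, 60, 60, 60, 60, 60, 61, 60, 66, 101, 146, 134, 118, 100, 96, 159, 212, 212, 211, 211, 211, 212, 211, 213, 217, 217, 217, 217, 217, 217, 217, 217, 217, 217, 216, 217, 217, 217, 217, 217, 217, 210, 168, 168, 166, 158, 166, 162, 160, 160, 160, 160, 161, 160, 159, 158, 158, 158, 149, 123, 141, 140, 147, 157, 95, 114, 112, 111, 116, 141, 141, 147, 168, 168, 168, 167, 168, 168, 168, 168, 168, 168, 168, 168, 168, 168, 168, 168, 168]
```

```bash
python3 -c "
from h import *
s=env.get_state()
O=np.array([.5233,.0645]);u=np.array([np.cos(1.3155),np.sin(1.3155)]);v=np.array([-u[1],u[0]])
def pr(px,z): w=ray('wrist',px,z,s)[:2]-O; return (w@u*1000).round(1),(w@v*1000).round(1)
for c in (208.5,219,288,298): print(c,pr((c,120),.026))
print('tcp',(s['tcp_pos'][:2]-O)@u,(s['tcp_pos'][:2]-O)@v)
for r,z in [(82,.034),(89,.034),(99,.034),(104,.026),(104,.012),(22,.012),(33,.04)]: print(r,z,pr((255,r),z))
a=cv2.imread('pics/l.png')
for r in (200,225,250): print(r,[int(x) for x in cv2.cvtColor(a,cv2.COLOR_BGR2HSV)[r,180:330,1]])
"
```

```text
208.5 (np.float64(37.8), np.float64(42.9))
219 (np.float64(37.8), np.float64(33.2))
288 (np.float64(37.9), np.float64(-30.8))
298 (np.float64(37.9), np.float64(-40.0))
tcp -0.024631338004747132 -0.00047535066166119744
82 0.034 (np.float64(70.3), np.float64(-0.1))
89 0.034 (np.float64(64.6), np.float64(-0.1))
99 0.034 (np.float64(56.4), np.float64(-0.1))
104 0.026 (np.float64(52.0), np.float64(-0.1))
104 0.012 (np.float64(51.7), np.float64(-0.2))
22 0.012 (np.float64(120.7), np.float64(0.0))
33 0.04 (np.float64(106.8), np.float64(0.0))
200 [114, 117, 115, 110, 63, 21, 17, 17, 15, 17, 17, 17, 15, 17, 17, 17, 18, 17, 17, 18, 17, 18, 17, 17, 18, 41, 111, 143, 145, 143, 145, 145, 146, 145, 144, 143, 144, 143, 145, 145, 143, 145, 144, 145, 144, 145, 144, 144, 145, 143, 146, 142, 143, 144, 143, 144, 143, 143, 143, 143, 143, 141, 141, 142, 143, 142, 145, 144, 142, 142, 143, 144, 144, 145, 144, 144, 146, 145, 143, 143, 142, 144, 145, 142, 142, 143, 142, 146, 144, 141, 143, 143, 142, 142, 142, 143, 143, 142, 141, 144, 142, 144, 142, 142, 144, 140, 144, 145, 141, 141, 140, 141, 139, 141, 141, 1
[... 819 characters left out ...]
 108]
250 [116, 114, 115, 115, 114, 116, 116, 115, 116, 115, 115, 116, 116, 117, 117, 116, 115, 117, 117, 113, 109, 105, 107, 108, 109, 109, 108, 110, 113, 141, 142, 144, 143, 143, 145, 141, 124, 10, 19, 19, 18, 19, 9, 19, 10, 0, 20, 0, 10, 16, 19, 16, 16, 16, 16, 16, 16, 16, 14, 11, 11, 11, 29, 105, 132, 127, 130, 125, 125, 127, 132, 132, 132, 127, 137, 132, 130, 125, 130, 130, 132, 132, 125, 130, 127, 125, 73, 22, 10, 11, 12, 16, 16, 16, 15, 15, 15, 15, 15, 15, 16, 16, 26, 18, 9, 18, 18, 0, 28, 9, 19, 9, 64, 128, 139, 143, 140, 139, 138, 122, 115, 116, 115, 116, 115, 116, 116, 116, 114, 115, 115, 116, 115, 114, 113, 114, 114, 115, 113, 111, 108, 107, 109, 109, 111, 112, 114, 115, 115, 116]
```

```bash
python3 -m pendant '[[-1,0,-0.0012,0.03,0],[-1,0,0,0.03,0],[-1,0,0,0.015,0],[-1,0,0,0.005,0],[-1,0,0,0.004,0],[-1,0,0,0.004,0],[-1,0,0,0,0]]'
python3 -m pendant '[[-1,0,0,0.003,0],[-1,0,0,0.003,0],[-1,0,0,0.002,0],[-1,0,0,0,0]]'
```

```text
clock: 11.62
tcp_pos: [0.5169, 0.0408, 0.0587]
orientation: [0.0, 0.792, 0.61, 0.0]
wrist_force: [-0.4, 0.3, -1.4]
finger_gap: 0.0124
grip_force: 42.9
clock: 12.12
tcp_pos: [0.5165, 0.0408, 0.0503]
orientation: [-0.0, 0.792, 0.61, -0.0]
wrist_force: [-0.3, -0.4, -2.6]
finger_gap: 0.0126
grip_force: 43.0
```

```bash
python3 -m pendant '[[-1,0,0,0.0012,0],[-1,0,0,0,0]]'
python3 -m pendant '[[-1,0.006,0,0,0],[-1,0.006,0,0,0],[-1,0.004,0,0,0],[-1,0.004,0,0,0],[-1,0,0,0,0]]'
python3 -m pendant '[[-1,0.002,0,0,0],[-1,0.002,0,0,0],[-1,0.001,0,0,0],[-1,0,0,0,0]]'
```

```text
clock: 12.38
tcp_pos: [0.5166, 0.0408, 0.0492]
orientation: [-0.0, 0.792, 0.61, 0.0]
wrist_force: [-0.3, -0.2, -2.5]
finger_gap: 0.0125
grip_force: 43.0
clock: 13.0
tcp_pos: [0.5218, 0.0604, 0.0493]
orientation: [0.0, 0.792, 0.61, 0.0]
wrist_force: [-0.7, -0.4, -0.6]
finger_gap: 0.0126
grip_force: 43.0
clock: 13.5
tcp_pos: [0.523, 0.065, 0.0493]
orientation: [-0.0, 0.792, 0.61, 0.0]
wrist_force: [-0.1, 0.0, -1.0]
finger_gap: 0.0125
grip_force: 43.0
```

```bash
python3 -m pendant '[[-1,0.0015,0,0,0],[-1,0.0015,0,0,0],[-1,0.001,0,0,0],[-1,0,0,0,0]]'
python3 -m pendant '[[-1,0.0015,0,0,0],[-1,0.0015,0,0,0],[-1,0,0,0,0]]'
```

```text
clock: 14.0
tcp_pos: [0.5241, 0.0689, 0.0493]
orientation: [0.0, 0.792, 0.61, 0.0]
wrist_force: [0.0, 0.2, -2.5]
finger_gap: 0.0126
grip_force: 43.0
clock: 14.38
tcp_pos: [0.5249, 0.0718, 0.0493]
orientation: [-0.0, 0.792, 0.61, 0.0]
wrist_force: [-0.3, -0.3, -1.4]
finger_gap: 0.012
grip_force: 43.0
```

```bash
python3 -m pendant '[[-1,0.001,0,0,0],[-1,0.001,0,0,0],[-1,0,0,0,0]]'
```

```text
clock: 14.75
tcp_pos: [0.5254, 0.0737, 0.0493]
orientation: [-0.0, 0.792, 0.61, 0.0]
wrist_force: [0.5, 0.2, -1.1]
finger_gap: 0.0127
grip_force: 43.0
```

```bash
python3 -m pendant '[[-1,0.001,0,0,0],[-1,0.001,0,0,0],[-1,0,0,0,0]]'
```

```text
clock: 15.12
tcp_pos: [0.5259, 0.0756, 0.0493]
orientation: [0.0, 0.792, 0.61, 0.0]
wrist_force: [0.9, 0.1, -1.9]
finger_gap: 0.0124
grip_force: 43.0
```

```bash
python3 -m pendant '[[-1,0.001,0,0,0],[-1,0.001,0,0,0],[-1,0,0,0,0]]'
```

```text
clock: 15.5
tcp_pos: [0.5263, 0.0775, 0.0493]
orientation: [0.0, 0.792, 0.61, -0.0]
wrist_force: [0.1, -0.4, -1.1]
finger_gap: 0.0122
grip_force: 43.0
```

```bash
python3 -m pendant '[[-1,0.001,0,0,0],[-1,0,0,0,0]]'
```

```text
clock: 15.75
tcp_pos: [0.5265, 0.0781, 0.0493]
orientation: [0.0, 0.792, 0.61, -0.0]
wrist_force: [-0.7, -3.4, -0.9]
finger_gap: 0.0124
grip_force: 43.1
```

```bash
python3 -m pendant '[[-1,0.001,0,0,0],[-1,0,0,0,0]]'
```

```text
clock: 16.0
tcp_pos: [0.5267, 0.0787, 0.0493]
orientation: [0.0, 0.792, 0.61, -0.001]
wrist_force: [-1.1, -5.5, -0.1]
finger_gap: 0.0126
grip_force: 43.2
```

```bash
python3 -m pendant '[[-1,0.0007,0,0.0005,0],[-1,0,0,0.0005,0],[-1,0,0,0,0]]'
```

```text
clock: 16.38
tcp_pos: [0.5267, 0.0789, 0.0489]
orientation: [0.001, 0.792, 0.61, -0.001]
wrist_force: [-3.1, -5.7, 4.4]
finger_gap: 0.0123
grip_force: 43.7
```

```bash
python3 -m pendant '[[-1,0.0006,0,-0.0005,0],[-1,0,0,0,0]]'; python3 -m pendant '[[-1,0,0,0,0],[-1,0,0,0,0]]';  python3 -m pendant '[[-1,0,0,0,0],[-1,0,0,0,0]]'
```

```text
clock: 16.62
tcp_pos: [0.5268, 0.0792, 0.0491]
orientation: [0.001, 0.792, 0.61, -0.001]
wrist_force: [-1.9, -7.4, 2.6]
finger_gap: 0.0122
grip_force: 43.5
clock: 16.88
tcp_pos: [0.5268, 0.0792, 0.0491]
orientation: [0.001, 0.792, 0.61, -0.001]
wrist_force: [-3.2, -7.6, 2.1]
finger_gap: 0.0122
grip_force: 43.5
clock: 17.12
tcp_pos: [0.5268, 0.0792, 0.0491]
orientation: [0.001, 0.792, 0.61, -0.001]
wrist_force: [-2.0, -8.0, 1.6]
finger_gap: 0.0125
grip_force: 43.5
```

```bash
python3 -m pendant '[[-1,-0.001,0,0,0],[-1,-0.001,0,0,0],[-1,0,0,0,0]]'
```

```text
clock: 17.5
tcp_pos: [0.5266, 0.0785, 0.0489]
orientation: [0.0, 0.792, 0.61, -0.0]
wrist_force: [-0.2, -4.1, 0.8]
finger_gap: 0.0125
grip_force: 43.3
```

```bash
python3 -m pendant '[[-1,-0.001,0,0,0],[-1,0,0,0,0]]';  python3 -m pendant '[[0.2,0,0,0,0],[0.2,0,0,0,0],[0.2,0,0,0,0],[0.2,0,0,0,0]]'
python3 -m pendant '[[0.2,0,0,-0.02,0],[0.2,0,0,-0.03,0],[0.2,-0.02,0,-0.04,0],[0.2,0,0,0,0]]'
python3 -c "
from h import *
a,s=shot('wrist','m.png')
O=np.array([.5233,.0645]);u=np.array([np.cos(1.3155),np.sin(1.3155)]);v=np.array([-u[1],u[0]]);O=O+.0013*v
print(((s['tcp_pos'][:2]-O)@u).round(4))
for l,z in [('stamp_grip',.05),('stamp',.036),('fence_face',.023),('flap_bar',.18)]: print(l,[(d['centre'],round(d['score'],2),((ray('wrist',d['centre'],z,s)[:2]-O)@np.array([u,v]).T).round(4)) for d in env.recognise('wrist',l)[:2]])
for c in (235,275): print(c,[int(x) for x in a[60:260:2,c].mean(1)])
"
```

```text
clock: 17.75
tcp_pos: [0.5265, 0.0781, 0.0488]
orientation: [-0.0, 0.792, 0.61, 0.0]
wrist_force: [-0.7, -3.0, -0.4]
finger_gap: 0.0123
grip_force: 43.1
clock: 18.25
tcp_pos: [0.5265, 0.0779, 0.0489]
orientation: [-0.0, 0.792, 0.61, 0.0]
wrist_force: [0.8, -0.0, -0.5]
finger_gap: 0.0514
grip_force: 0.0
clock: 18.75
tcp_pos: [0.5236, 0.0577, 0.1421]
orientation: [0.002, 0.793, 0.61, 0.002]
wrist_force: [0.3, -0.7, 1.1]
finger_gap: 0.0514
grip_force: 0.0
-0.0065
stamp_grip [([298.9, 318.0], 0.64, array([-0.1458, -0.05  ])), ([145.2, 356.4], 0.62, array([-0.1973,  0.119 ]))]
stamp [([145.4, 352.6], 0.9, array([-0.2073,  0.125 ])), ([304.4, 317.8], 0.6, array([-0.1584, -0.0589]))]
fence_face [([250.0, 118.7], 0.63, array([0.0574, 0.0005]))]
flap_bar [([253.8, 52.4], 0.9, array([ 0.0913, -0.0024])), ([251.4, 116.0], 0.67, array([ 0.0692, -0.0014]))]
235 [114, 50, 58, 59, 58, 58, 59, 87, 132, 101, 207, 207, 207, 213, 213, 163, 163, 163, 163, 163, 150, 56, 56, 58, 137, 154, 110, 87, 89, 137, 149, 31, 27, 84, 108, 121, 72, 75, 75, 76, 76, 75, 75, 76, 76, 75, 74, 72, 64, 65, 67, 75, 65, 66, 67, 75, 66, 65, 66, 75, 76, 73, 66, 76, 76, 75, 69, 77, 76, 67, 67, 66, 148, 205, 206, 206, 205, 206, 205, 207, 212, 212, 212, 212, 212, 212, 212, 212, 211, 212, 212, 212, 212, 212, 211, 212, 212, 211, 211, 212]
275 [112, 47, 58, 59, 58, 58, 59, 99, 131, 98, 138, 138, 138, 147, 165, 165, 165, 165, 165, 164, 165, 165, 165, 157, 154, 149, 73, 61, 63, 89, 150, 164, 165, 165, 155, 48, 74, 76, 74, 71, 68, 69, 69, 69, 69, 69, 69, 69, 69, 69, 69, 69, 70, 70, 69, 70, 69, 70, 69, 71, 70, 70, 71, 71, 70, 71, 70, 71, 71, 71, 72, 70, 185, 213, 212, 212, 212, 212, 212, 212, 212, 212, 212, 212, 212, 212, 212, 212, 211, 212, 211, 211, 212, 211, 212, 211, 211, 211, 211, 211]
```

View pics/m.png

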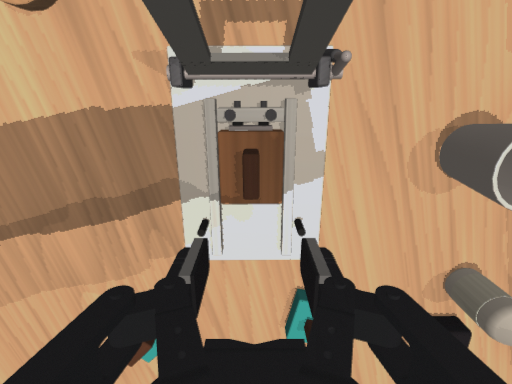

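The stamp sits in the channel at (251,167), square and up against the buffer plate at (251,127). The open flap shows at the top, with its posts at (180,70) and (322,70). Next I go over the flap, with the fingers shut.

```bash
python3 -m pendant '[[-1,0,0,-0.06,0],[-1,0,0,-0.06,0],[-1,0.04,0,0,0],[-1,0.05,0,0,0],[-1,0.05,0,0,0],[-1,0.052,0,0,0],[-1,0,0,0.03,0],[-1,0,0,0,0]]' 30
python3 - <<'E'
from h import *
u=np.array([np.cos(1.3155),np.sin(1.3155)]);v=np.array([-u[1],u[0]]);O=np.array([.5233,.0645])+.0013*v
s=env.get_state(); print('press xy',(s['tcp_pos'][:2]-O)@u,(s['tcp_pos'][:2]-O)@v, s['joint_pos'].round(2))
th=1.85
for n in ['top','scene']:
  env.read_camera(n)
  for th in (1.7,1.85,2.0):
    P=[*(O+(.095-.1475*np.cos(th))*u),.041+.1475*np.sin(th)]; print(n,th,proj(n,P).round(1))
  print([(np.round(d['centre'],1),round(d['score'],2)) for d in env.recognise(n,'flap_bar')[:2]])
E
```

```text
clock: 20.0
tcp_pos: [0.5681, 0.2445, 0.2248]
orientation: [-0.001, 0.792, 0.611, -0.003]
wrist_force: [-0.6, -0.9, -0.7]
finger_gap: -0.0001
grip_force: 0.0
press xy 0.18552089681426212 0.0008311021759114662 [0.28 0.41 0.19 1.36 0.   2.1 ]
top 1.7 [167.1 171.7]
top 1.85 [159.2 169.7]
top 2.0 [152.  168.2]
[(array([165.9, 174. ]), 0.74), (array([212.3, 196.9]), 0.7)]
scene 1.7 [341.7 151.4]
scene 1.85 [350.4 153.8]
scene 2.0 [358.4 157.2]
[(array([335.4, 173. ]), 0.89)]
```

```bash
python3 -m pendant '[[-1,0,0,0.03,0],[-1,0,0,0.023,0],[-1,0,0,0,0]]'
python3 -m pendant '[[-1,-0.01,0,0,0],[-1,-0.01,0,0,0],[-1,-0.004,0,0,0],[-1,0,0,0,0]]'
python3 -m pendant '[[-1,-0.005,0,0,0],[-1,-0.005,0,0,0],[-1,0,0,0,0]]'
```

```text
clock: 20.58
tcp_pos: [0.5695, 0.2432, 0.1752]
orientation: [-0.0, 0.793, 0.61, -0.001]
wrist_force: [0.6, -0.2, 0.2]
finger_gap: 0.0003
grip_force: 0.0
clock: 21.08
tcp_pos: [0.5644, 0.2204, 0.1765]
orientation: [0.0, 0.792, 0.61, 0.0]
wrist_force: [-0.2, -0.5, -0.3]
finger_gap: -0.0
grip_force: 0.0
clock: 21.45
tcp_pos: [0.5619, 0.2121, 0.1762]
orientation: [-0.001, 0.792, 0.61, 0.001]
wrist_force: [0.8, 5.5, 1.3]
finger_gap: 0.0002
grip_force: 2.6
```

```bash
python3 -m pendant '[[-1,-0.006,0,0,0],[-1,-0.006,0,0,0],[-1,-0.006,0,0,0],[-1,-0.006,0,0,0],[-1,0,0,0,0]]'
python3 -m pendant '[[-1,-0.006,0,0,0],[-1,-0.006,0,0,0],[-1,-0.006,0,0,0],[-1,-0.006,0,0,0],[-1,0,0,0,0]]'
```

```text
clock: 22.08
tcp_pos: [0.5562, 0.1882, 0.1765]
orientation: [0.0, 0.792, 0.61, 0.001]
wrist_force: [1.5, 3.6, 2.7]
finger_gap: -0.0002
grip_force: 2.1
clock: 22.7
tcp_pos: [0.5492, 0.1641, 0.1757]
orientation: [-0.0, 0.792, 0.61, -0.0]
wrist_force: [1.8, 3.0, 2.0]
finger_gap: 0.0001
grip_force: 1.6
```

```bash
python3 -m pendant '[[-1,-0.006,0,0.001,0],[-1,-0.006,0,0.001,0],[-1,-0.006,0,0.001,0],[-1,-0.006,0,0.001,0],[-1,0,0,0,0]]'
python3 -m pendant '[[-1,-0.006,0,0.001,0],[-1,-0.006,0,0.001,0],[-1,-0.006,0,0.001,0],[-1,0,0,0,0]]'
```

```text
clock: 23.32
tcp_pos: [0.5429, 0.1409, 0.1716]
orientation: [-0.0, 0.792, 0.61, -0.0]
wrist_force: [0.5, 2.3, 1.7]
finger_gap: -0.0
grip_force: 1.1
clock: 23.82
tcp_pos: [0.5381, 0.1236, 0.1685]
orientation: [-0.0, 0.792, 0.61, -0.001]
wrist_force: [0.8, 1.4, 0.0]
finger_gap: -0.0001
grip_force: 0.6
```

```bash
python3 -m pendant '[[-1,-0.005,0,0.001,0],[-1,-0.005,0,0.001,0],[-1,-0.005,0,0.001,0],[-1,0,0,0,0]]'
python3 -c "
from h import *
env.read_camera('scene'); print([(np.round(d['centre'],1),round(d['score'],2)) for d in env.recognise('scene','flap_bar')[:1]])"
```

```text
clock: 24.32
tcp_pos: [0.5347, 0.1091, 0.1658]
orientation: [0.0, 0.792, 0.61, -0.0]
wrist_force: [0.3, 0.4, 0.1]
finger_gap: 0.0
grip_force: 0.3
[(array([311.2, 176.8]), 0.74)]
```

```bash
python3 -m pendant '[[-1,-0.004,0,0.001,0],[-1,-0.004,0,0.001,0],[-1,0,0,0,0]]'
```

```text
clock: 24.8
tcp_pos: [0.5327, 0.1015, 0.1637]
orientation: [0.0, 0.792, 0.61, -0.0]
wrist_force: [-0.7, -0.4, 0.1]
finger_gap: -0.0001
grip_force: 0.1
```

```bash
python3 -m pendant '[[-1,-0.003,0,0.0005,0],[-1,0,0,0,0],[-1,0,0,0,0]]'
python3 -c "
from h import *
env.read_camera('scene'); print([(np.round(d['centre'],1),round(d['score'],2)) for d in env.recognise('scene','flap_bar')[:1]])"
```

```text
clock: 25.18
tcp_pos: [0.532, 0.099, 0.1633]
orientation: [-0.0, 0.792, 0.61, 0.0]
wrist_force: [-0.8, -0.2, 0.5]
finger_gap: 0.0
grip_force: 0.1
[(array([315.7, 175.6]), 0.56)]
```

```bash
python3 -m pendant '[[-1,-0.003,0,0.0005,0],[-1,0,0,0,0],[-1,0,0,0,0],[-1,0,0,0,0]]'
python3 -c "
from h import *
env.read_camera('scene'); print([(np.round(d['centre'],1),round(d['score'],2)) for d in env.recognise('scene','flap_bar')[:1]])"
```

```text
clock: 25.78
tcp_pos: [0.5313, 0.0961, 0.1628]
orientation: [0.0, 0.792, 0.61, 0.0]
wrist_force: [-0.1, -0.4, -0.2]
finger_gap: 0.0001
grip_force: 0.0
[(array([308. , 174.1]), 0.68)]
```

```bash
python3 -m pendant '[[-1,0,0,0,0],[-1,0,0,0,0],[-1,0,0,0,0],[-1,0,0,0,0],[-1,0,0,0,0],[-1,0,0,0,0]]'
python3 - <<'E'
from h import *
u=np.array([np.cos(1.3155),np.sin(1.3155)]);v=np.array([-u[1],u[0]]);O=np.array([.5233,.0645])+.0013*v
for n in ['top','scene']:
  a=env.read_camera(n); b=cv2.imread('pics/'+{'top':'a','scene':'b'}[n]+'.png')[...,::-1]
  print(n,[(np.round(d['centre'],1),round(d['score'],2)) for d in env.recognise(n,'flap_bar')[:2]])
  for th in (0,.3,.6,.9,1.0):
    out=[]
    for y in (-.04,0,.04):
      P=[*(O+(.095-.1475*np.cos(th)+.003*np.sin(th))*u+y*v),.041+.1475*np.sin(th)+.003*np.cos(th)]; p=proj(n,P).round().astype(int); out.append((p.tolist(),a[p[1],p[0]].tolist(),b[p[1],p[0]].tolist()))
    print(th,out)
E
```

```text
clock: 26.62
tcp_pos: [0.5313, 0.0962, 0.1628]
orientation: [-0.0, 0.792, 0.61, 0.0]
wrist_force: [0.5, -0.2, 0.2]
finger_gap: -0.0
grip_force: 0.0
top [(array([212. , 194.2]), 0.69)]
0 [([241, 189], [122, 118, 111], [146, 147, 147]), ([236, 203], [124, 120, 113], [167, 169, 175]), ([232, 217], [125, 120, 113], [159, 160, 164])]
0.3 [([237, 185], [130, 124, 116], [167, 169, 175]), ([233, 199], [122, 117, 111], [167, 169, 175]), ([228, 213], [125, 121, 113], [153, 154, 159])]
0.6 [([229, 179], [172, 174, 180], [168, 169, 175]), ([224, 193], [140, 95, 58], [168, 169, 175]), ([219, 208], [136, 114, 96], [168, 169, 175])]
0.9 [([216, 172], [172, 171, 172], [168, 167, 167]), ([211, 187], [89, 56, 33], [168, 170, 171]), ([206, 202], [106, 68, 39], [167, 168, 174])]
1.0 [([211, 170], [149, 131, 111], [157, 146, 140]), ([206, 185], [98, 69, 50], [170, 172, 171]), ([201, 200], [104, 67, 39], [82, 75, 67])]
scene [(array([294.2, 194.6]), 0.65)]
0 [([268, 196], [115, 110, 99], [199, 200, 183]), ([270, 186], [115, 110, 99], [129, 121, 107]), ([271, 176], [115, 110, 99], [133, 104, 74])]
0.3 [([272, 185], [115, 110, 100], [121, 115, 103]), ([273, 174], [156, 120, 84], [185, 135, 88]), ([275, 165], [187, 136, 89], [200, 148, 96])]
0.6 [([281, 174], [175, 128, 84], [190, 139, 90]), ([282, 164], [185, 135, 87], [200, 146, 94]), ([283, 154], [119, 87, 58], [200, 150, 98])]
0.9 [([294, 166], [113, 84, 56], [199, 145, 94]), ([295, 156], [133, 97, 64], [200, 147, 96]), ([296, 146], [138, 102, 67], [200, 148, 95])]
1.0 [([300, 164], [136, 100, 66], [198, 146, 94]), ([301, 154], [141, 103, 68], [200, 151, 98]), ([301, 144], [139, 102, 67], [200, 149, 97])]
```

```bash
python3 -m pendant '[[-1,0,0,-0.04,0],[-1,0,0,-0.05,0],[-1,-0.05,0,-0.03,0],[-1,0,0,0,0],[-1,0,0,0,0]]'
python3 - <<'E'
from h import *
u=np.array([np.cos(1.3155),np.sin(1.3155)]);v=np.array([-u[1],u[0]]);O=np.array([.5233,.0645])+.0013*v
a,s=shot('wrist','n.png')
for l,z in [('flap_bar',.044),('stamp_grip',.064)]: print(l,[(d['centre'],round(d['score'],2),((ray('wrist',d['centre'],z,s)[:2]-O)@np.array([u,v]).T).round(4)) for d in env.recognise('wrist',l)[:2]])
def px(x,y,z): p=proj('wrist',[*(O+x*u+y*v),z],s).round().astype(int); return p.tolist(),a[p[1],p[0]].tolist()
for q in [(-.069,0,.044),(-.05,0,.044),(-.03,0,.036),(-.015,0.015,.036),(.0135,0,.064),(.0135,.02,.036),(.0135,.035,.044),(.055,0,.03),(.075,0,.044)]: print(q,px(*q))
c=px(0,0,.044)[0][0]; print([(r,a[r,c+14].tolist()) for r in range(60,250,8)])
E
```

```text
clock: 27.45
tcp_pos: [0.5184, 0.0479, 0.2824]
orientation: [-0.0, 0.792, 0.61, 0.0]
wrist_force: [0.1, -1.2, 0.3]
finger_gap: 0.0003
grip_force: 0.0
flap_bar [([274.0, 116.3], 0.82, array([ 0.0411, -0.0262])), ([249.6, 324.1], 0.32, array([-0.3031,  0.0087]))]
stamp_grip [([252.4, 131.9], 0.93, array([0.0231, 0.0024])), ([180.2, 261.7], 0.82, array([-0.1675,  0.1111]))]
(-0.069, 0, 0.044) ([254, 195], [167, 167, 171])
(-0.05, 0, 0.044) ([254, 182], [143, 138, 131])
(-0.03, 0, 0.036) ([254, 167], [178, 168, 153])
(-0.015, 0.015, 0.036) ([244, 157], [115, 77, 51])
(0.0135, 0, 0.064) ([254, 139], [66, 42, 30])
(0.0135, 0.02, 0.036) ([240, 137], [125, 82, 54])
(0.0135, 0.035, 0.044) ([228, 137], [90, 87, 83])
(0.055, 0, 0.03) ([254, 105], [142, 133, 122])
(0.075, 0, 0.044) ([254, 89], [93, 90, 85])
[(60, [215, 216, 222]), (68, [156, 152, 154]), (76, [154, 148, 139]), (84, [94, 89, 85]), (92, [93, 90, 86]), (100, [66, 64, 64]), (108, [117, 109, 103]), (116, [108, 72, 47]), (124, [109, 73, 48]), (132, [110, 74, 48]), (140, [111, 74, 49]), (148, [113, 75, 50]), (156, [114, 76, 50]), (164, [207, 208, 198]), (172, [128, 123, 115]), (180, [144, 139, 131]), (188, [141, 136, 128]), (196, [215, 216, 222]), (204, [215, 216, 221]), (212, [212, 163, 118]), (220, [211, 159, 115]), (228, [208, 157, 114]), (236, [210, 157, 115]), (244, [108, 85, 66])]
```

```bash
python3 -c "
from workcell import env
print(env.hand_in())"
```

```text
the job is handed in; nothing more can be done
None
```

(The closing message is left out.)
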